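# Restart the compressor under its push-latch cover

### The job

The air compressor has tripped. Press the red push-latch cover of its control box so that it pops open by itself, push the green restart button inside all the way in and let it go, then close the cover and press it down until it latches shut again. Only press and push with the outside of the fingers: do not lift, pinch or touch the cover from its underside, and leave the other things on the bench where they are.

Things in the scene. Friction and masses are not known exactly. Their poses are not given: they have to be found in the camera images.
- control_box: grey metal control box fixed to the bench, 170 (its x) x 150 (its y) x 110 mm tall, rim 7 mm thick; origin at the centre of its underside, z up. A gauge and a knob stick out 22 mm from its -x side, two brass outlets 45 mm from its +x side, low down. The red cover lies flush inside the rim, hinged along the box's +y side
- cover (a joint): opening angle of the red cover, rad: 0 = latched shut, flush with the rim (as at the start), -0.08 = pressed in to its stop, 1.3 = fully open. Push-push latch: press a shut cover to the stop and let go, and a spring lifts it to 1.3 in about 2 s; push an open cover down, press it to the stop and let go, and it stays latched at 0. Pressing in less than 0.065 may do nothing
- cover_hinge (a point): middle of the cover's hinge line, which runs along the box's x, at the box's (0, 65.5, 107) mm. The cover is a plate 150 mm along the hinge and 6 mm thick (3 mm either side of the hinge's level) and reaches 131 mm from the hinge line, towards the box's -y when shut. It opens upwards and back towards the box's +y
- cover_press (a point): the spot to press, marked white: on the cover's top face, mid-length, 100 mm from the hinge line; moves with the cover. Pressed to the stop it sinks 8 mm. Moving the cover takes 1 to 4 N here; at the stop it is firm. It follows a retreating finger as it opens. The underside has a black lining
- restart (a joint): how far the green restart button is pressed, m: 0 = up, 0.006 = fully down; spring return, about 5 N for full travel
- restart_top (a point): centre of the green button's top face, 32 mm across, in a black collar 48 mm across; it lies 25 mm below the box's rim, 91 mm from the hinge line and 42.5 mm from the inside of the box's -y wall, and is pressed straight down. The panel round it lies 22 mm below the button's top
- tape_roll: green roll of masking tape lying flat by the box, 90 mm across, 24 mm tall; origin under its centre
- screw_jar: glass jar with a yellow cap near the box, 60 mm across, 70 mm tall; origin under its centre
- spray_can: blue and silver spray can standing, 52 mm across, 140 mm tall; origin under its centre
- parts_cup: open blue plastic cup, 70 mm across, 60 mm tall; origin under its centre
- screwdriver: orange-handled screwdriver lying flat; origin under its middle
- wrench: steel wrench lying flat; origin under its middle
- battery_pack: black battery pack, 80 x 60 x 45 mm; origin under its centre

How it is judged:
By the outcome, as a careful person would: the job done as asked, in the order asked, and still so for the second after the job is handed in, with the robot touching nothing.
It also fails if it takes over 53 s, if anything falls off the work surface, if the arm or the gripper's body presses on something with over 40 N, if the wrist force passes 120 N, or if a joint passes its speed limit or range.

### The arm

A 6-joint arm with a two-finger parallel gripper is mounted at the origin on the work surface. World frame = base frame: x ahead of the robot, y to its left, z up, the work surface at z = 0. Lengths are in m, angles in rad, forces in N, time in s.
With the tool pointing down it reaches from about 0.35 to 0.975 m from the base axis. Payload 4.9 kg.
Tool frame: the origin (TCP) lies midway between the tips of the shut fingers; the grasp point (between the pads) lies 19 mm behind it; z points along the fingers, y is the direction in which the jaws open and shut (so a half turn about z gives the same grasp; the last joint's range is limited). The gripper opens to 85 mm and grips with 20 to 120 N. Pads are 22 mm wide; open, the fingers measure 114 mm over their backs; the gripper's body (76 mm by 85 mm) begins 54 mm behind the grasp point. The pads swing forward as they close: fully open they stand 13 mm farther back than shut.
Start: joints at [-1.342, 0.053, 1.613, -0, 1.476, -0.119], TCP at [0.213, -0.588, 0.231] pointing down, gripper open.
Joint ranges: [-3.01, 3.01], [-1.01, 2.22], [0.06, 2.58], [-1.02, 4.17], [0.09, 2.62], [-3.14, 3.14]. Speed limits (rad/s): [2.57, 2.57, 3.14, 3.14, 3.14, 3.14].

### API

Orientations are given as a rotation vector (axis times angle).
In Python, from workcell import bot gives the robot as it stands. The module is installed in compiled form; this text tells all that it offers.
- The arm moves only by the shell command python3 -m jog 'ROWS' [FORCE]. ROWS is JSON, a list of rows, each an object of numbers: "tx", "ty", "tz": the shift along the tool's x, y, z in mm; "ax", "ay", "az": the turn, a rotation vector about the tool's x, y, z in rad; "gripper": the gripper command: -1 is shut, 1 is fully open, values between are in proportion. In form: [{"tx": .., "ty": .., "tz": .., "ax": .., "ay": .., "az": .., "gripper": ..}, ...]. A call has 1 to 12 rows; each row is the pose to reach, as a shift and turn from the pose commanded when the call began, along the tool's axes at that moment; what a row does not reach only later rows make up. A row lasts 1/8 s, in which the tool goes at most 62.5 mm and 10.7 degrees, less where a joint would pass 70% of its speed; a pose out of reach is approached as far as the arm can. A call with a gripper value outside its range is refused whole. The fingers move at their own pace and stop on an object; FORCE is the grip in N (left out, the last holds). Time passes only in rows, so rows that repeat a pose let the fingers close. It gives the time, the measured TCP pose, the force and the opening at its end, in the units of the state.
- bot.read_state(): the state, without advancing time (a new reading comes with each control period).
- bot.read_camera(name): name is "scene" or "side" or "wrist"; returns a dict with "color" (400x640x3 uint8, blue, green, red), "camera_matrix" (3x3 intrinsics, pixels), "R" (3x3) and "t" (3): a world point X has camera coordinates R X + t; the wrist camera has in their place "hand_eye" (4x4, takes a point from camera to tool coordinates, whose origin is the TCP and whose axes are the flange's). Camera axes: x right, y down, z forward; pixel columns grow to the right and rows downward; lengths in m; the calibration is good to about 2 mm. The wrist camera is an equidistant fisheye: a pixel r from the principal point sees the ray r / f radians off the axis. A picture is of the moment at which its call begins: read the wrist's pose just before it. There is no depth.
- bot.finish_job(): hands the job in, once; it reports no verdict.
The state is a dict: "t": time; "joint_positions": joint angles; "joint_vel": joint speeds; "tau": joint torques, N m; "tool_pos": TCP position; "ee_rot": TCP orientation; "ft_force": force on the tool from outside, world axes, zero at the start; "ft_torque": the same for the moment, N m; "gripper_width": finger opening in m.
Only numpy, scipy, OpenCV 4.12 (cv2) and the standard library are available. Lean on these libraries where they do the work, as an engineer would, in place of code of your own. Each camera call takes 0.05 s, during which the arm holds its last target.

## Working session

There is one attempt and no reset: what is moved stays moved. The work goes in short steps, Python scripts to look and compute and a shell command to move; the robot and the scene stay as the last step left them, time stands still between calls to the robot, and variables do not carry over. Pictures are saved under pics/ and viewed, and the job is handed in when it is done.

```bash
mkdir -p pics
python3 - <<'E'
from workcell import bot
import cv2
s=bot.read_state()
print({k:s[k] for k in ("t","tool_pos","ee_rot","ft_force","gripper_width")})
for n in("scene","side","wrist"):
    c=bot.read_camera(n); cv2.imwrite(f"pics/{n}0.png",c["color"]); print(n,c["camera_matrix"],c.get("R"),c.get("t"),c.get("hand_eye"))
E
```

```text
{'t': 0.0, 'tool_pos': array([ 0.21289283, -0.58698417,  0.2300667 ]), 'ee_rot': array([-3.09224780e+00, -5.43284759e-01,  1.79227327e-04]), 'ft_force': array([1.00324554, 0.4964478 , 0.23590506]), 'gripper_width': 0.085255334476328}
scene [[447.18776186   0.         318.79194668]
 [  0.         447.18776186 191.86414278]
 [  0.           0.           1.        ]] [[-0.03215121  0.99943481  0.00981671]
 [ 0.8598638   0.03266552 -0.50947739]
 [-0.50951011 -0.00793929 -0.86042804]] [ 0.00994452 -0.34929435  1.52858482] None
side [[435.7058568    0.         316.44791415]
 [  0.         435.7058568  205.31045315]
 [  0.           0.           1.        ]] [[-0.89985153 -0.43594382  0.01483959]
 [-0.27840082  0.5478047  -0.78892522]
 [ 0.33579788 -0.71404692 -0.61431001]] [0.4152164  0.20591057 1.04082657] None
wrist [[309.70691629   0.         317.26667036]
 [  0.         309.70691629 199.12275804]
 [  0.           0.           1.        ]] None None [[-4.49513468e-04 -9.64489962e-01 -2.64119124e-01  6.62355936e-02]
 [ 9.99999898e-01 -4.46564673e-04 -7.12037713e-05  7.95657283e-05]
 [-4.92709475e-05 -2.64119129e-01  9.64490064e-01 -1.41420536e-01]
 [ 0.00000000e+00  0.00000000e+00  0.00000000e+00  1.00000000e+00]]
```

View pics/scene0.png

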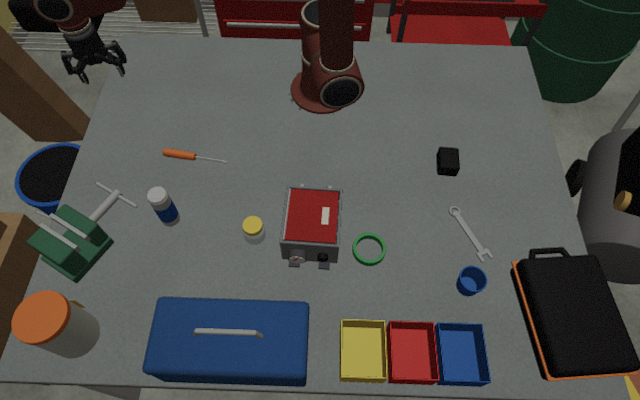

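View pics/side0.png

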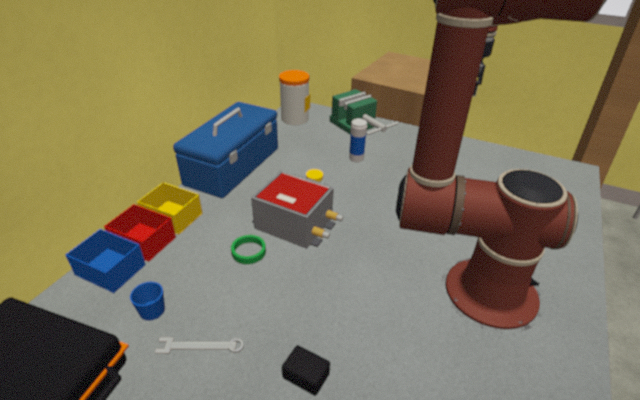

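View pics/wrist0.png

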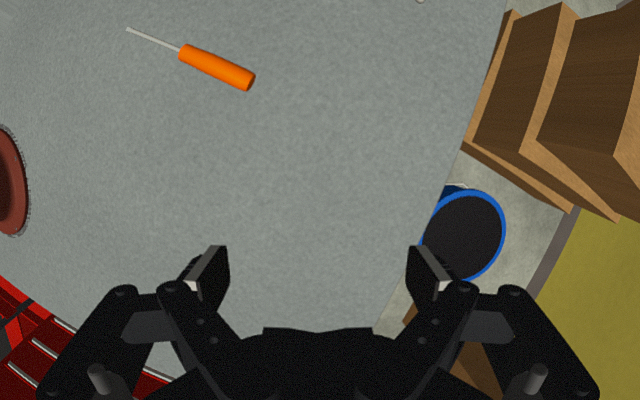

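The scene view shows the red cover at about (312,215) with its white mark at (325,215). The gauge and knob are on the far side and the tape roll is at (369,248). The box is turned about 180°, so its hinge is on the image's left (world -y). Next I'll measure the cover in both views.

```bash
cat > h.py <<'E'
import cv2,numpy as np
from workcell import bot
from scipy.spatial.transform import Rotation as Ro
def ray(c,p):
    K=c["camera_matrix"];d=np.linalg.solve(K,[p[0],p[1],1.]);R=c["R"];o=-R.T@c["t"];return o,R.T@d
def onz(c,p,z):
    o,d=ray(c,p);return o+d*(z-o[2])/d[2]
def tri(rs):
    A=np.zeros((3,3));b=np.zeros(3)
    for o,d in rs:
        d=d/np.linalg.norm(d);P=np.eye(3)-np.outer(d,d);A+=P;b+=P@o
    x=np.linalg.solve(A,b);return x,[np.linalg.norm(np.cross(x-o,d/np.linalg.norm(d))) for o,d in rs]
def redmask(im,x0,y0,x1,y1):
    h=cv2.cvtColor(im,cv2.COLOR_BGR2HSV);m=((h[...,0]<8)|(h[...,0]>172))&(h[...,1]>140)&(h[...,2]>70)
    o=np.zeros(m.shape,np.uint8);o[y0:y1,x0:x1]=m[y0:y1,x0:x1]*255;return o
E
python3 - <<'E'
from h import *
roi={"scene":(270,175,350,245),"side":(245,165,345,225)}
C={};Q={};W={}
for n in roi:
    c=bot.read_camera(n);C[n]=c;m=redmask(c["color"],*roi[n])
    ct=max(cv2.findContours(m,0,1)[0],key=cv2.contourArea);hull=cv2.convexHull(ct)
    q=cv2.approxPolyN(hull,4)[0] if hasattr(cv2,'approxPolyN') else None
    f=np.zeros_like(m);cv2.drawContours(f,[hull],-1,255,-1)
    w=(f>0)&(c["color"].min(2)>130);ys,xs=np.nonzero(w)
    Q[n]=q.astype(float);W[n]=(xs.mean(),ys.mean());print(n,q.tolist(),W[n],len(xs))
    print([onz(c,p,.110).round(4).tolist() for p in q], onz(c,W[n],.11).round(4))
print(tri([ray(C[n],W[n]) for n in C]))
P={n:[onz(C[n],p,.11) for p in Q[n]] for n in Q}
for i,p in enumerate(P["scene"]):
    j=min(range(4),key=lambda j:np.linalg.norm(P["side"][j]-p))
    print(tri([ray(C["scene"],Q["scene"][i]),ray(C["side"],Q["side"][j])]))
# objects near
E
```

```text
scene [[339, 191], [335, 243], [285, 239], [291, 188]] (np.float64(324.8256880733945), np.float64(214.92660550458714)) 109
[[0.4665, 0.058, 0.11], [0.6183, 0.0494, 0.11], [0.6119, -0.0762, 0.11], [0.462, -0.0707, 0.11]] [0.5401 0.022  0.11  ]
side [[328, 188], [305, 214], [256, 196], [281, 173]] (np.float64(286.0), np.float64(198.0)) 95
[[0.4616, -0.0682, 0.11], [0.4664, 0.0591, 0.11], [0.6151, 0.0505, 0.11], [0.6103, -0.0739, 0.11]] [0.5408 0.0225 0.11  ]
(array([0.54048785, 0.02225867, 0.11018066]), [np.float64(0.00041050023224475045), np.float64(0.00041050023224464534)])
(array([0.46648383, 0.05826747, 0.1095108 ]), [np.float64(0.0003121312936007604), np.float64(0.00031213129360085315)])
(array([0.61689409, 0.04903604, 0.10807074]), [np.float64(0.000652643990431406), np.float64(0.0006526439904312783)])
(array([ 0.61143545, -0.07619036,  0.10846473]), [np.float64(0.0002567204069270616), np.float64(0.00025672040692730684)])
(array([ 0.46196337, -0.07039602,  0.10890602]), [np.float64(0.0006443175149885771), np.float64(0.0006443175149886986)])
```

```bash
cat >> h.py <<'E'
U=np.array([.045,.9990,0]) # from hinge to free edge
HX=np.array([.5357,-.0765,.107])
def Rt(tilt=0):
    z=np.array([0,0,-1.]);x=U/np.linalg.norm(U);y=np.cross(z,x);return np.column_stack([x,y,z])
def go(target,R=None):
    s=bot.read_state();R0=Ro.from_rotvec(s["ee_rot"]).as_matrix()
    d=R0.T@(np.array(target)-s["tool_pos"])*1000
    a=Ro.from_matrix(R0.T@(Rt() if R is None else R)).as_rotvec()
    print("t",s["t"],"pos",s["tool_pos"].round(4),"f",s["ft_force"].round(2),"SHIFT",d.round(1),"TURN",a.round(4))
E
python3 -c "
from h import *
go([.5405,.0235,.25])"
```

```text
t 0.25 pos [ 0.2129 -0.5873  0.2307] f [ 0.7  -0.08 -0.35] SHIFT [ 516.1 -462.6  -18.8] TURN [-8.000e-04 -7.000e-04 -1.178e+00]
```

```bash
python3 -m jog '[{"tx":40,"ty":-36,"tz":-50,"az":-0.1,"gripper":-1},{"tx":86,"ty":-77,"tz":-60,"az":-0.2,"gripper":-1},{"tx":129,"ty":-116,"tz":-60,"az":-0.3,"gripper":-1},{"tx":172,"ty":-154,"tz":-60,"az":-0.4,"gripper":-1},{"tx":215,"ty":-193,"tz":-60,"az":-0.5,"gripper":-1},{"tx":258,"ty":-231,"tz":-60,"az":-0.6,"gripper":-1},{"tx":301,"ty":-270,"tz":-60,"az":-0.7,"gripper":-1},{"tx":344,"ty":-308,"tz":-60,"az":-0.8,"gripper":-1},{"tx":387,"ty":-347,"tz":-60,"az":-0.9,"gripper":-1},{"tx":430,"ty":-385,"tz":-60,"az":-1.0,"gripper":-1},{"tx":473,"ty":-424,"tz":-60,"az":-1.1,"gripper":-1},{"tx":516,"ty":-463,"tz":-60,"az":-1.178,"gripper":-1}]' 20
python3 -c "
from h import *
go([.5405,.0235,.25]);c=bot.read_camera('wrist');cv2.imwrite('pics/w1.png',c['color'])"
```

```text
t 0.25 pos [ 0.2129 -0.5873  0.2307] f [ 0.7  -0.08 -0.35] SHIFT [ 516.1 -462.6  -18.8] TURN [-8.000e-04 -7.000e-04 -1.178e+00]$[0]: bad value
```

View pics/w1.png

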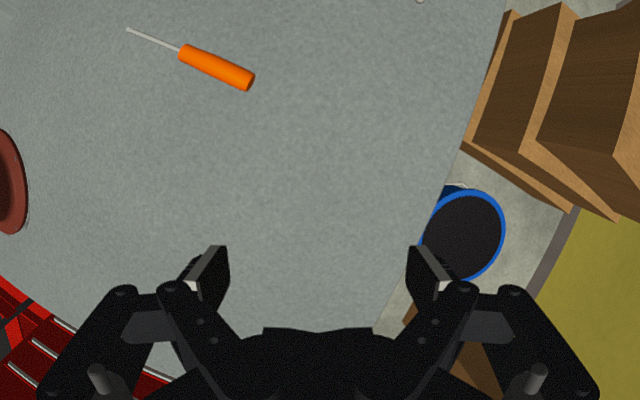

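The call was refused as a bad value and nothing moved. I'll give every key in each row.

```bash
python3 -m jog '[{"tx":40,"ty":-36,"tz":-20,"ax":0,"ay":0,"az":-0.1,"gripper":-1},{"tx":86,"ty":-77,"tz":-40,"ax":0,"ay":0,"az":-0.2,"gripper":-1},{"tx":129,"ty":-116,"tz":-60,"ax":0,"ay":0,"az":-0.3,"gripper":-1},{"tx":172,"ty":-154,"tz":-60,"ax":0,"ay":0,"az":-0.4,"gripper":-1},{"tx":215,"ty":-193,"tz":-60,"ax":0,"ay":0,"az":-0.5,"gripper":-1},{"tx":258,"ty":-231,"tz":-60,"ax":0,"ay":0,"az":-0.6,"gripper":-1},{"tx":301,"ty":-270,"tz":-60,"ax":0,"ay":0,"az":-0.7,"gripper":-1},{"tx":344,"ty":-308,"tz":-60,"ax":0,"ay":0,"az":-0.8,"gripper":-1},{"tx":387,"ty":-347,"tz":-60,"ax":0,"ay":0,"az":-0.9,"gripper":-1},{"tx":430,"ty":-385,"tz":-60,"ax":0,"ay":0,"az":-1.0,"gripper":-1},{"tx":473,"ty":-424,"tz":-60,"ax":0,"ay":0,"az":-1.1,"gripper":-1},{"tx":516,"ty":-463,"tz":-60,"ax":0,"ay":0,"az":-1.178,"gripper":-1}]' 20
python3 -c "
from h import *
go([.5405,.0235,.25]);c=bot.read_camera('wrist');cv2.imwrite('pics/w2.png',c['color'])"
```

```text
t: 1.8
tool_pos: [0.5409, 0.0255, 0.2915]
ee_rot: [2.267, 2.174, 0.001]
ft_force: [0.1, -0.4, 0.5]
gripper_width: 0.0001
t 1.8 pos [0.5409 0.0255 0.2915] f [ 0.06 -0.42  0.45] SHIFT [-2.  -0.4 41.5] TURN [0.0007 0.0002 0.0029]
```

View pics/w2.png

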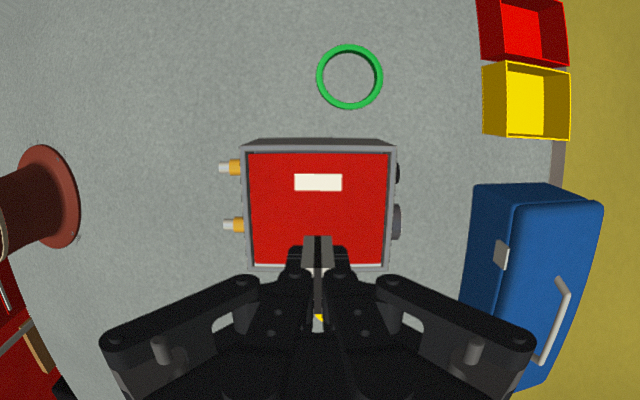

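The wrist view shows the box square to the tool, with the white mark near (318,182) and the finger tips at (318,240). I'll cast the mark and cover corners from here as a check.

```bash
cat >> h.py <<'E'
def wray(c,s,p):
    K=c["camera_matrix"];v=np.array([p[0]-K[0,2],p[1]-K[1,2]]);r=np.linalg.norm(v);th=r/K[0,0]
    d=np.r_[np.sin(th)*v/max(r,1e-9),np.cos(th)];H=c["hand_eye"];R=Ro.from_rotvec(s["ee_rot"]).as_matrix()
    return R@H[:3,3]+s["tool_pos"],R@H[:3,:3]@d
def wz(c,s,p,z):
    o,d=wray(c,s,p);return o+d*(z-o[2])/d[2]
E
python3 -c "
from h import *
s=bot.read_state();c=bot.read_camera('wrist');im=c['color']
w=im[165:200,270:365].min(2)>150;y,x=np.nonzero(w);m=(x.mean()+270,y.mean()+165)
print(m,wz(c,s,m,.11).round(4))
r=redmask(im,230,130,410,275);y,x=np.nonzero(r);print(x.min(),x.max(),y.min(),y.max())
for p in [(x.min(),200),(x.max(),200),(318,y.min())]: print(p,wz(c,s,p,.11).round(4))
"
```

```text
(np.float64(316.19473684210527), np.float64(187.61052631578949)) [0.541  0.0229 0.11  ]
247 385 159 269
(np.int64(247), 200) [0.4645 0.0119 0.11  ]
(np.int64(385), 200) [0.616  0.0064 0.11  ]
(318, np.int64(159)) [0.544  0.0536 0.11  ]
```

The three views agree on the press spot at about (0.541, 0.023). I'll descend to it.

```bash
python3 -c "
from h import *
go([.541,.023,.125])"
```

```text
t 1.9 pos [0.5414 0.0279 0.2909] f [-1.04 -0.59 -0.06] SHIFT [ -5.2  -0.2 165.9] TURN [-0.0003 -0.0016  0.0071]
```

```bash
python3 -m jog '[{"tx":-5,"ty":0,"tz":50,"ax":0,"ay":0,"az":0.007,"gripper":-1},{"tx":-5,"ty":0,"tz":100,"ax":0,"ay":0,"az":0.007,"gripper":-1},{"tx":-5,"ty":0,"tz":145,"ax":0,"ay":0,"az":0.007,"gripper":-1},{"tx":-5,"ty":0,"tz":166,"ax":0,"ay":0,"az":0.007,"gripper":-1},{"tx":-5,"ty":0,"tz":166,"ax":0,"ay":0,"az":0.007,"gripper":-1},{"tx":-5,"ty":0,"tz":166,"ax":0,"ay":0,"az":0.007,"gripper":-1}]'
python3 -c "
from h import *
go([.541,.023,.1017])"
```

```text
t: 2.65
tool_pos: [0.5409, 0.0182, 0.1268]
ee_rot: [2.278, 2.161, 0.002]
ft_force: [0.3, -0.3, 0.9]
gripper_width: 0.0001
t 2.65 pos [0.5409 0.0182 0.1268] f [ 0.26 -0.32  0.95] SHIFT [ 4.8 -0.2 25.1] TURN [ 0.0021  0.0002 -0.0074]
```

```bash
python3 -m jog '[{"tx":5,"ty":0,"tz":0,"ax":0,"ay":0,"az":-0.007,"gripper":-1},{"tx":5,"ty":0,"tz":0,"ax":0,"ay":0,"az":-0.007,"gripper":-1}]'
python3 -c "
from h import *
for i in range(3):
  go([.541,.023,.1017]);bot.read_camera('wrist')"
```

```text
t: 2.9
tool_pos: [0.5411, 0.0239, 0.1266]
ee_rot: [2.269, 2.17, 0.002]
ft_force: [0.2, -0.1, 0.7]
gripper_width: 0.0
t 2.9 pos [0.5411 0.0239 0.1266] f [ 0.22 -0.14  0.73] SHIFT [-0.9 -0.1 24.9] TURN [0.0022 0.     0.0006]
t 2.95 pos [0.5409 0.0238 0.1263] f [ 0.62  0.18 -0.34] SHIFT [-0.8  0.1 24.6] TURN [0.0017 0.0001 0.0005]
t 3.0 pos [0.5408 0.0237 0.1261] f [0.   0.27 0.39] SHIFT [-0.7  0.2 24.4] TURN [0.0012 0.0001 0.0003]
```

```bash
python3 -m jog '[{"tx":0,"ty":0,"tz":10,"ax":0,"ay":0,"az":0,"gripper":-1},{"tx":0,"ty":0,"tz":16,"ax":0,"ay":0,"az":0,"gripper":-1},{"tx":0,"ty":0,"tz":19,"ax":0,"ay":0,"az":0,"gripper":-1},{"tx":0,"ty":0,"tz":22,"ax":0,"ay":0,"az":0,"gripper":-1},{"tx":0,"ty":0,"tz":24,"ax":0,"ay":0,"az":0,"gripper":-1},{"tx":0,"ty":0,"tz":25,"ax":0,"ay":0,"az":0,"gripper":-1},{"tx":0,"ty":0,"tz":25,"ax":0,"ay":0,"az":0,"gripper":-1}]'
```

```text
t: 3.92
tool_pos: [0.5402, 0.0235, 0.1015]
ee_rot: [-2.27, -2.17, 0.002]
ft_force: [-6.0, 0.5, 8.3]
gripper_width: 0.0003
```

8 N at 8.5 mm of sink, so it's at or near the stop. I'll press 1 mm more to confirm.

```bash
python3 -m jog '[{"tx":0,"ty":0,"tz":1,"ax":0,"ay":0,"az":0,"gripper":-1},{"tx":0,"ty":0,"tz":1,"ax":0,"ay":0,"az":0,"gripper":-1}]'
```

```text
t: 4.18
tool_pos: [0.5402, 0.0235, 0.101]
ee_rot: [-2.27, -2.171, 0.002]
ft_force: [-7.7, 0.6, 10.7]
gripper_width: 0.0002
```

It's firm at the stop. I'll retreat straight up quickly, to about z = 0.34.

```bash
python3 -m jog '[{"tx":0,"ty":0,"tz":-30,"ax":0,"ay":0,"az":0,"gripper":-1},{"tx":0,"ty":0,"tz":-85,"ax":0,"ay":0,"az":0,"gripper":-1},{"tx":0,"ty":0,"tz":-140,"ax":0,"ay":0,"az":0,"gripper":-1},{"tx":0,"ty":0,"tz":-190,"ax":0,"ay":0,"az":0,"gripper":-1},{"tx":0,"ty":0,"tz":-230,"ax":0,"ay":0,"az":0,"gripper":-1},{"tx":10,"ty":0,"tz":-240,"ax":0,"ay":0,"az":0,"gripper":-1},{"tx":20,"ty":0,"tz":-240,"ax":0,"ay":0,"az":0,"gripper":-1},{"tx":20,"ty":0,"tz":-240,"ax":0,"ay":0,"az":0,"gripper":-1},{"tx":20,"ty":0,"tz":-240,"ax":0,"ay":0,"az":0,"gripper":-1},{"tx":20,"ty":0,"tz":-240,"ax":0,"ay":0,"az":0,"gripper":-1}]'
python3 -m jog '[{"tx":0,"ty":0,"tz":0,"ax":0,"ay":0,"az":0,"gripper":-1},{"tx":0,"ty":0,"tz":0,"ax":0,"ay":0,"az":0,"gripper":-1},{"tx":0,"ty":0,"tz":0,"ax":0,"ay":0,"az":0,"gripper":-1},{"tx":0,"ty":0,"tz":0,"ax":0,"ay":0,"az":0,"gripper":-1},{"tx":0,"ty":0,"tz":0,"ax":0,"ay":0,"az":0,"gripper":-1},{"tx":0,"ty":0,"tz":0,"ax":0,"ay":0,"az":0,"gripper":-1},{"tx":0,"ty":0,"tz":0,"ax":0,"ay":0,"az":0,"gripper":-1},{"tx":0,"ty":0,"tz":0,"ax":0,"ay":0,"az":0,"gripper":-1}]'
python3 -c "
from h import *
A=[]
for n in('scene','side','wrist'):
  c=bot.read_camera(n);cv2.imwrite('pics/o_%s.png'%n,c['color'])"
```

```text
t: 5.42
tool_pos: [0.5409, 0.0434, 0.3381]
ee_rot: [-2.27, -2.17, 0.002]
ft_force: [0.7, -0.5, 0.0]
gripper_width: 0.0001
t: 6.42
tool_pos: [0.5412, 0.0435, 0.3393]
ee_rot: [-2.271, -2.171, 0.0]
ft_force: [0.2, 0.5, -0.4]
gripper_width: 0.0
```

View pics/o_wrist.png

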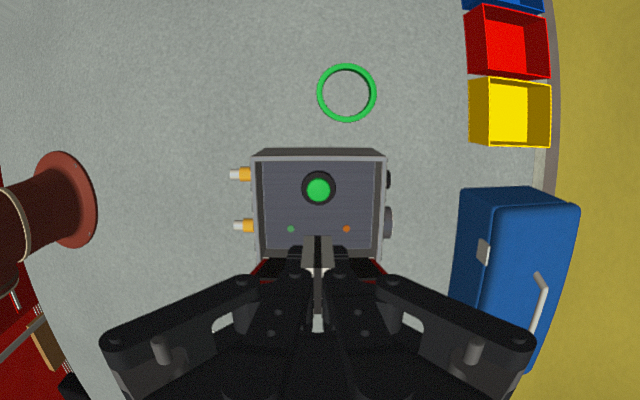

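View pics/o_scene.png

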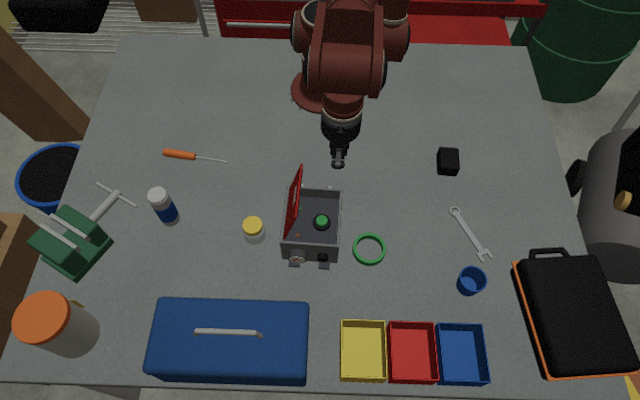

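View pics/o_side.png

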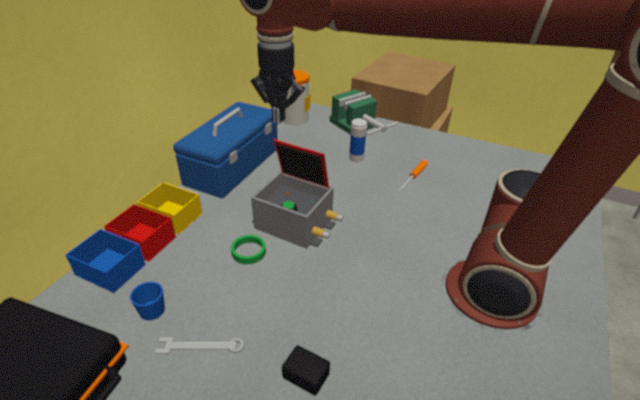

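The cover has popped open and stands to the left of the box. The green button is at about (318,190) in the wrist view, (321,222) in scene and (289,206) in side. Now I'll triangulate it.

```bash
python3 -c "
from h import *
roi={'scene':(308,208,335,234),'side':(278,196,302,214),'wrist':(295,165,345,212)}
rs=[]
for n in roi:
  s=bot.read_state();c=bot.read_camera(n);x0,y0,x1,y1=roi[n]
  h=cv2.cvtColor(c['color'],cv2.COLOR_BGR2HSV)[y0:y1,x0:x1]
  m=((h[...,0]>45)&(h[...,0]<80)&(h[...,1]>120)&(h[...,2]>(120 if n=='wrist' else 60))).astype(np.uint8)
  k,l,st,ce=cv2.connectedComponentsWithStats(m);i=1+st[1:,4].argmax();p=ce[i]+[x0,y0]
  r=wray(c,s,p) if n=='wrist' else ray(c,p);rs.append(r)
  o,d=r;print(n,p.round(1),st[i].tolist(),(o+d*(.085-o[2])/d[2]).round(4))
print(tri(rs));print(tri([rs[0],rs[2]]))
go([.5405,.015,.10])
"
```

```text
scene [321.4 219.9] [8, 7, 12, 11, 107] [0.542  0.0134 0.085 ]
side [288.7 204.6] [5, 5, 12, 8, 71] [0.537 0.016 0.085]
wrist [318.1 189.7] [12, 14, 23, 22, 405] [0.5406 0.0145 0.085 ]
(array([0.53991796, 0.01314913, 0.08155655]), [np.float64(0.00038008683281812855), np.float64(0.0011682033039527367), np.float64(0.0007976148663769693)])
(array([0.54049149, 0.01356148, 0.08190002]), [np.float64(0.00016928084742004134), np.float64(0.00016928084742009165)])
t 6.725 pos [0.5412 0.0436 0.3393] f [ 0.01 -0.03 -0.02] SHIFT [-28.6   0.5 239.3] TURN [-0. -0. -0.]
```

Button top is at about (0.5405, 0.014, 0.085). I'll descend to just above it, leaning 2 mm away from the cover.

```bash
python3 -m jog '[{"tx":-27,"ty":0,"tz":40,"ax":0,"ay":0,"az":0,"gripper":-1},{"tx":-27,"ty":0,"tz":90,"ax":0,"ay":0,"az":0,"gripper":-1},{"tx":-27,"ty":0,"tz":140,"ax":0,"ay":0,"az":0,"gripper":-1},{"tx":-27,"ty":0,"tz":180,"ax":0,"ay":0,"az":0,"gripper":-1},{"tx":-27,"ty":0,"tz":205,"ax":0,"ay":0,"az":0,"gripper":-1},{"tx":-27,"ty":0,"tz":222,"ax":0,"ay":0,"az":0,"gripper":-1},{"tx":-27,"ty":0,"tz":235,"ax":0,"ay":0,"az":0,"gripper":-1},{"tx":-27,"ty":0,"tz":242,"ax":0,"ay":0,"az":0,"gripper":-1},{"tx":-27,"ty":0,"tz":242,"ax":0,"ay":0,"az":0,"gripper":-1}]'
python3 -c "
from h import *
go([.5405,.016,.079])
for n in('scene','wrist'):
  c=bot.read_camera(n);cv2.imwrite('pics/b_%s.png'%n,c['color'])
"
```

```text
t: 7.85
tool_pos: [0.5402, 0.0166, 0.0974]
ee_rot: [2.271, 2.171, 0.0]
ft_force: [0.2, -0.6, 0.7]
gripper_width: 0.0004
t 7.85 pos [0.5402 0.0166 0.0974] f [ 0.18 -0.58  0.71] SHIFT [-0.6  0.3 18.4] TURN [0.0001 0.     0.    ]
```

View pics/b_wrist.png

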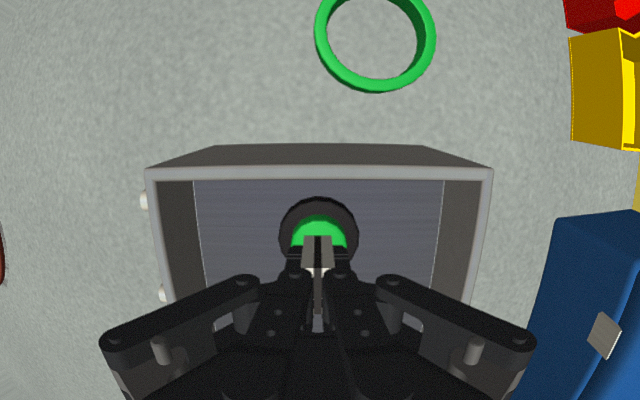

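View pics/b_scene.png

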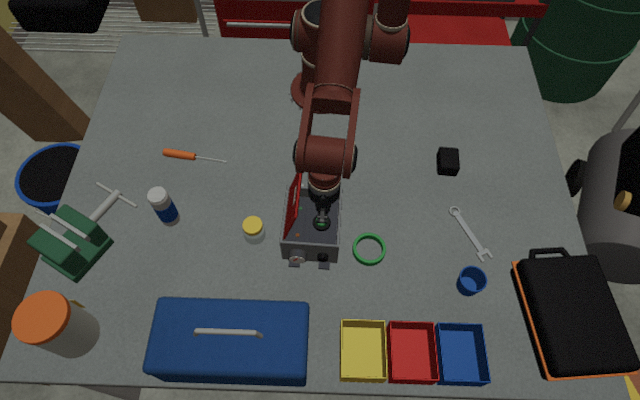

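The tip is centred over the green button (wrist view, about (318,238)) and clear of the collar and cover. Pressing.

```bash
python3 -m jog '[{"tx":0,"ty":0,"tz":6,"ax":0,"ay":0,"az":0,"gripper":-1},{"tx":0,"ty":0,"tz":11,"ax":0,"ay":0,"az":0,"gripper":-1},{"tx":0,"ty":0,"tz":14,"ax":0,"ay":0,"az":0,"gripper":-1},{"tx":0,"ty":0,"tz":17,"ax":0,"ay":0,"az":0,"gripper":-1},{"tx":0,"ty":0,"tz":19,"ax":0,"ay":0,"az":0,"gripper":-1},{"tx":0,"ty":0,"tz":19,"ax":0,"ay":0,"az":0,"gripper":-1}]'
```

```text
t: 8.7
tool_pos: [0.54, 0.0166, 0.079]
ee_rot: [-2.271, -2.171, 0.001]
ft_force: [-3.0, -0.2, 6.5]
gripper_width: 0.0003
```

```bash
python3 -m jog '[{"tx":0,"ty":0,"tz":1,"ax":0,"ay":0,"az":0,"gripper":-1},{"tx":0,"ty":0,"tz":1,"ax":0,"ay":0,"az":0,"gripper":-1}]'; python3 -m jog '[{"tx":0,"ty":0,"tz":1,"ax":0,"ay":0,"az":0,"gripper":-1},{"tx":0,"ty":0,"tz":1,"ax":0,"ay":0,"az":0,"gripper":-1}]'
```

```text
t: 8.95
tool_pos: [0.5401, 0.0166, 0.0789]
ee_rot: [-2.27, -2.171, 0.001]
ft_force: [-5.8, -0.3, 12.1]
gripper_width: 0.0001
t: 9.2
tool_pos: [0.5401, 0.0166, 0.0789]
ee_rot: [-2.27, -2.171, 0.001]
ft_force: [-9.0, 0.6, 15.4]
gripper_width: 0.0003
```

The button is firm at its stop (z = 0.0789 with force rising to 15 N), so it's fully down. I'll rise and release it.

```bash
python3 -m jog '[{"tx":0,"ty":0,"tz":-20,"ax":0,"ay":0,"az":0,"gripper":-1},{"tx":0,"ty":0,"tz":-60,"ax":0,"ay":0,"az":0,"gripper":-1},{"tx":0,"ty":0,"tz":-110,"ax":0,"ay":0,"az":0,"gripper":-1},{"tx":0,"ty":0,"tz":-160,"ax":0,"ay":0,"az":0,"gripper":-1},{"tx":0,"ty":0,"tz":-200,"ax":0,"ay":0,"az":0,"gripper":-1},{"tx":0,"ty":0,"tz":-225,"ax":0,"ay":0,"az":0,"gripper":-1},{"tx":0,"ty":0,"tz":-225,"ax":0,"ay":0,"az":0,"gripper":-1},{"tx":-60,"ty":0,"tz":-225,"ax":0,"ay":0,"az":0,"gripper":-1},{"tx":-115,"ty":0,"tz":-225,"ax":0,"ay":0,"az":0,"gripper":-1},{"tx":-135,"ty":0,"tz":-225,"ax":0,"ay":0,"az":0,"gripper":-1},{"tx":-135,"ty":0,"tz":-225,"ax":0,"ay":0,"az":0,"gripper":-1},{"tx":-135,"ty":0,"tz":-225,"ax":0,"ay":0,"az":0,"gripper":-1}]'
python3 -c "
from h import *
go([.537,-.095,.2])
for n in('scene','side','wrist'):
  c=bot.read_camera(n);cv2.imwrite('pics/d_%s.png'%n,c['color'])
"
```

```text
t: 10.7
tool_pos: [0.5339, -0.1171, 0.3006]
ee_rot: [-2.269, -2.171, -0.0]
ft_force: [-0.1, 0.1, 0.4]
gripper_width: -0.0003
t 10.7 pos [ 0.5339 -0.1171  0.3006] f [-0.06  0.15  0.38] SHIFT [ 22.1   2.2 100.6] TURN [-0.0009 -0.001   0.001 ]
```

View pics/d_wrist.png

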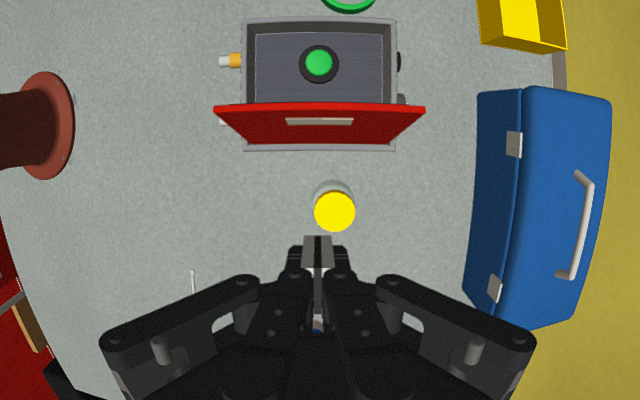

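View pics/d_side.png

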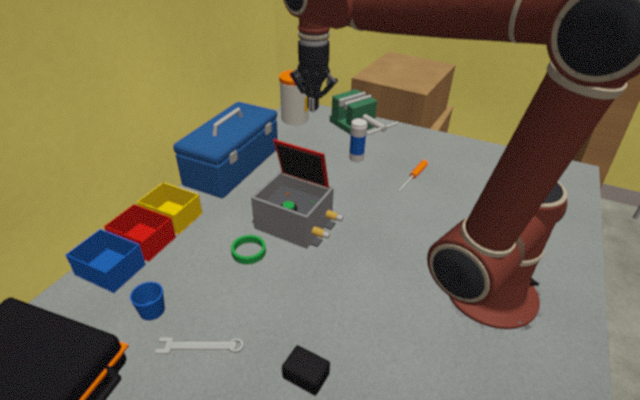

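The button has sprung back up and the cover stands open, with its top edge at about (318,107) in the wrist view. The tool is behind it, above the jar. I'll check the edge's position and work out the closing arc for the finger-tip corner.

```bash
python3 -c "
from h import *
s=bot.read_state();c=bot.read_camera('wrist')
print(wz(c,s,(318,106),.235).round(4),'expect y -.042')
p=s['tool_pos'];u0=(p[1]+.077)*1000;z0=p[2]*1000
for th in np.r_[1.3,np.arange(1.25,.05,-.1),0.05,0,-.04,-.08]:
  r=108-13*th/1.3
  u=r*np.cos(th)-3*np.sin(th)-11;z=107+r*np.sin(th)+3*np.cos(th)
  print(round(th,2),'tx',round(u-u0,1),'tz',round(z0-z,1))
print(s['tool_pos'])
"
```

```text
[ 0.5372 -0.0436  0.235 ] expect y -.042
1.3 tx 51.5 tz 101.9
1.25 tx 56.3 tz 102.6
1.15 tx 65.7 tz 104.9
1.05 tx 74.9 tz 108.2
0.95 tx 83.9 tz 112.4
0.85 tx 92.4 tz 117.5
0.75 tx 100.5 tz 123.5
0.65 tx 108.0 tz 130.4
0.55 tx 114.8 tz 138.1
0.45 tx 120.9 tz 146.5
0.35 tx 126.1 tz 155.6
0.25 tx 130.5 tz 165.2
0.15 tx 133.9 tz 175.3
0.05 tx 136.2 tz 185.9
0.0 tx 137.0 tz 191.2
-0.04 tx 137.4 tz 195.6
-0.08 tx 137.7 tz 199.9
[ 0.53409377 -0.1169986   0.30121926]
```

```bash
python3 -m jog '[{"tx":5,"ty":1,"tz":45,"ax":0,"ay":0,"az":0,"gripper":-1},{"tx":10,"ty":1,"tz":85,"ax":0,"ay":0,"az":0,"gripper":-1},{"tx":25,"ty":1,"tz":101,"ax":0,"ay":0,"az":0,"gripper":-1},{"tx":42,"ty":1,"tz":102,"ax":0,"ay":0,"az":0,"gripper":-1},{"tx":51,"ty":1,"tz":102,"ax":0,"ay":0,"az":0,"gripper":-1},{"tx":56,"ty":1,"tz":102.5,"ax":0,"ay":0,"az":0,"gripper":-1},{"tx":61,"ty":1,"tz":104,"ax":0,"ay":0,"az":0,"gripper":-1},{"tx":66,"ty":1,"tz":105,"ax":0,"ay":0,"az":0,"gripper":-1},{"tx":75,"ty":1,"tz":108,"ax":0,"ay":0,"az":0,"gripper":-1}]'
python3 -c "
from h import *
go([.541,.023,.101])
for n in('scene','side','wrist'):
  c=bot.read_camera(n);cv2.imwrite('pics/e_%s.png'%n,c['color'])
"
```

```text
t: 12.02
tool_pos: [0.5385, -0.0436, 0.1934]
ee_rot: [2.271, 2.169, -0.0]
ft_force: [-0.5, -1.4, 0.2]
gripper_width: 0.0001
t 12.025 pos [ 0.5385 -0.0436  0.1934] f [-0.54 -1.44  0.22] SHIFT [66.6 -0.6 92.4] TURN [ 0.0006  0.0006 -0.0009]
```

View pics/e_wrist.png

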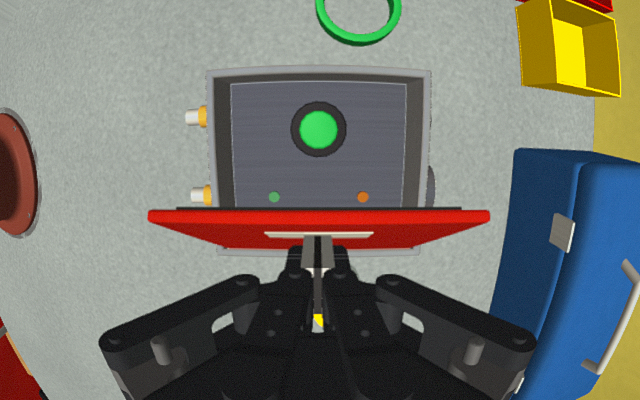

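View pics/e_side.png

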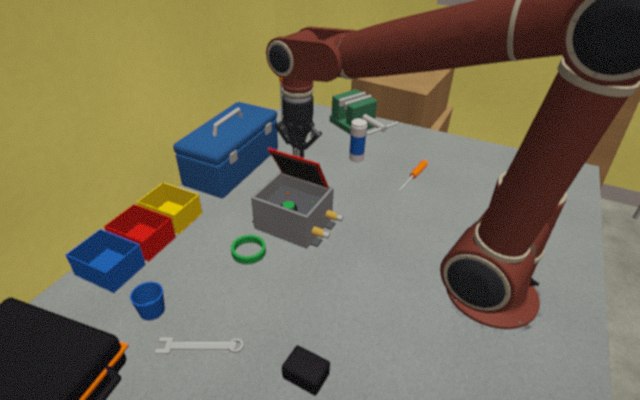

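The finger tip bears on the cover's outer face at the white mark with 1.4 N, and the cover is closing. I'll follow the arc.

```bash
python3 -m jog '[{"tx":9,"ty":0,"tz":4,"ax":0,"ay":0,"az":0,"gripper":-1},{"tx":17.5,"ty":0,"tz":9,"ax":0,"ay":0,"az":0,"gripper":-1},{"tx":25.5,"ty":0,"tz":15,"ax":0,"ay":0,"az":0,"gripper":-1},{"tx":33,"ty":0,"tz":22,"ax":0,"ay":0,"az":0,"gripper":-1},{"tx":40,"ty":0,"tz":30,"ax":0,"ay":0,"az":0,"gripper":-1},{"tx":46,"ty":0,"tz":38.5,"ax":0,"ay":0,"az":0,"gripper":-1},{"tx":52,"ty":0,"tz":47.5,"ax":0,"ay":0,"az":0,"gripper":-1},{"tx":57,"ty":0,"tz":57,"ax":0,"ay":0,"az":0,"gripper":-1},{"tx":61,"ty":0,"tz":67,"ax":0,"ay":0,"az":0,"gripper":-1},{"tx":64,"ty":0,"tz":77,"ax":0,"ay":0,"az":0,"gripper":-1},{"tx":64,"ty":0,"tz":78,"ax":0,"ay":0,"az":0,"gripper":-1}]'
python3 -c "
from h import *
go([.541,.023,.101])
for n in('scene','wrist'):
  c=bot.read_camera(n);cv2.imwrite('pics/f_%s.png'%n,c['color'])
"
```

```text
t: 13.55
tool_pos: [0.5405, 0.0211, 0.1141]
ee_rot: [-2.269, -2.169, 0.001]
ft_force: [-1.7, -0.1, 1.1]
gripper_width: -0.0002
t 13.55 pos [0.5405 0.0211 0.1141] f [-1.67 -0.09  1.1 ] SHIFT [ 1.9  0.4 13.1] TURN [-0.002  -0.0011  0.0001]
```

View pics/f_wrist.png

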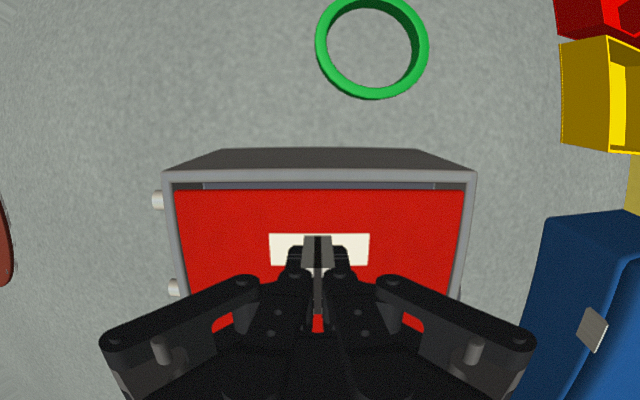

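The tip is on the white mark and the cover is almost flush. Now pressing to the stop.

```bash
python3 -m jog '[{"tx":1,"ty":0,"tz":4,"ax":0,"ay":0,"az":0,"gripper":-1},{"tx":1,"ty":0,"tz":7,"ax":0,"ay":0,"az":0,"gripper":-1},{"tx":1,"ty":0,"tz":10,"ax":0,"ay":0,"az":0,"gripper":-1},{"tx":1,"ty":0,"tz":12,"ax":0,"ay":0,"az":0,"gripper":-1},{"tx":1,"ty":0,"tz":14,"ax":0,"ay":0,"az":0,"gripper":-1},{"tx":1,"ty":0,"tz":14,"ax":0,"ay":0,"az":0,"gripper":-1},{"tx":1,"ty":0,"tz":14,"ax":0,"ay":0,"az":0,"gripper":-1}]'
```

```text
t: 14.52
tool_pos: [0.5417, 0.0214, 0.1022]
ee_rot: [2.27, 2.17, 0.001]
ft_force: [-0.1, -0.8, 4.6]
gripper_width: -0.0001
```

```bash
python3 -m jog '[{"tx":0,"ty":0,"tz":1,"ax":0,"ay":0,"az":0,"gripper":-1},{"tx":0,"ty":0,"tz":2,"ax":0,"ay":0,"az":0,"gripper":-1},{"tx":0,"ty":0,"tz":2,"ax":0,"ay":0,"az":0,"gripper":-1}]';  python3 -m jog '[{"tx":0,"ty":0,"tz":1,"ax":0,"ay":0,"az":0,"gripper":-1},{"tx":0,"ty":0,"tz":1,"ax":0,"ay":0,"az":0,"gripper":-1}]'
```

```text
t: 14.9
tool_pos: [0.5418, 0.0214, 0.1017]
ee_rot: [2.27, 2.17, 0.0]
ft_force: [-3.8, 0.2, 12.5]
gripper_width: -0.0003
t: 15.15
tool_pos: [0.5419, 0.0213, 0.1016]
ee_rot: [2.27, 2.171, -0.0]
ft_force: [-6.2, -0.2, 16.9]
gripper_width: -0.0
```

It's at the stop, firm at 17 N. Retreat.

```bash
python3 -m jog '[{"tx":0,"ty":0,"tz":-5,"ax":0,"ay":0,"az":0,"gripper":-1},{"tx":0,"ty":0,"tz":-20,"ax":0,"ay":0,"az":0,"gripper":-1},{"tx":0,"ty":0,"tz":-60,"ax":0,"ay":0,"az":0,"gripper":-1},{"tx":0,"ty":0,"tz":-110,"ax":0,"ay":0,"az":0,"gripper":-1},{"tx":0,"ty":0,"tz":-160,"ax":0,"ay":0,"az":0,"gripper":-1},{"tx":0,"ty":0,"tz":-200,"ax":0,"ay":0,"az":0,"gripper":-1},{"tx":0,"ty":0,"tz":-225,"ax":0,"ay":0,"az":0,"gripper":-1},{"tx":0,"ty":0,"tz":-225,"ax":0,"ay":0,"az":0,"gripper":-1},{"tx":0,"ty":0,"tz":-225,"ax":0,"ay":0,"az":0,"gripper":-1},{"tx":0,"ty":0,"tz":-225,"ax":0,"ay":0,"az":0,"gripper":-1},{"tx":0,"ty":0,"tz":-225,"ax":0,"ay":0,"az":0,"gripper":-1},{"tx":0,"ty":0,"tz":-225,"ax":0,"ay":0,"az":0,"gripper":-1}]'
python3 -c "
from h import *
go([.541,.023,.101])
W=[]
for n,(x0,y0,x1,y1) in {'scene':(310,195,340,235),'side':(270,185,302,212)}.items():
  c=bot.read_camera(n);cv2.imwrite('pics/g_%s.png'%n,c['color'])
  y,x=np.nonzero(c['color'][y0:y1,x0:x1].min(2)>130);p=(x.mean()+x0,y.mean()+y0);print(n,p,len(x));W.append(ray(c,p))
print(tri(W))
c=bot.read_camera('wrist');cv2.imwrite('pics/g_wrist.png',c['color'])
"
```

```text
t: 16.65
tool_pos: [0.5411, 0.0216, 0.3227]
ee_rot: [-2.27, -2.17, 0.001]
ft_force: [-0.4, -0.6, -0.4]
gripper_width: -0.0004
t 16.65 pos [0.5411 0.0216 0.3227] f [-0.42 -0.61 -0.4 ] SHIFT [1.400e+00 1.000e-01 2.217e+02] TURN [-0.0011 -0.0001  0.    ]
scene (np.float64(324.7289719626168), np.float64(215.22429906542055)) 107
side (np.float64(285.6777777777778), np.float64(198.33333333333334)) 90
(array([0.54110164, 0.02228308, 0.10910233]), [np.float64(0.0007725774106720842), np.float64(0.0007725774106719065)])
```

View pics/g_wrist.png

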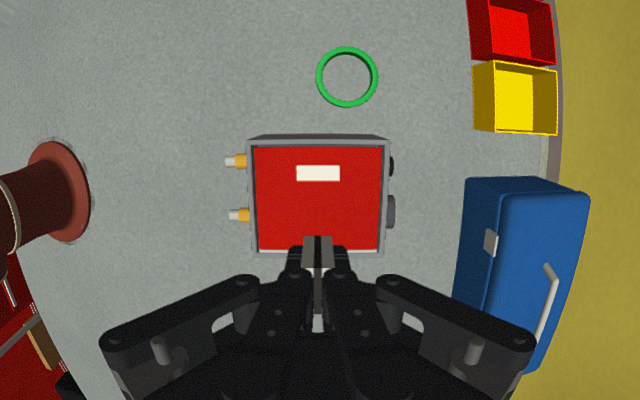

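View pics/g_scene.png

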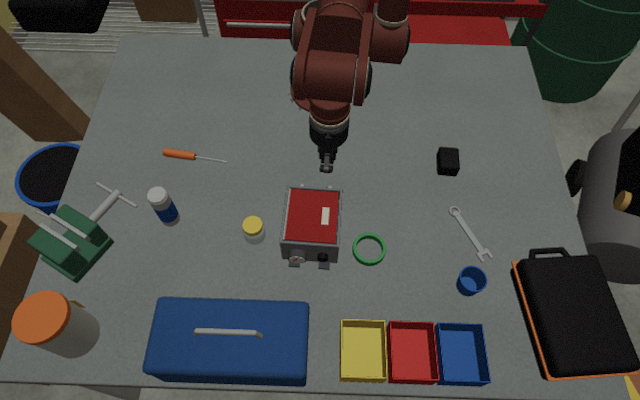

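The cover lies flush and shut, with its mark at (324.7,215.2) in scene against (324.8,214.9) at the start. It stayed down for more than 1 s after release, the other things haven't moved, and the arm is clear. Handing in.

```bash
python3 -c "
from workcell import bot
print(bot.finish_job())"
```

```text
the job is handed in; nothing more can be done
None
```

I pressed the cover to its stop and it popped open by itself. I then pushed the green button to its stop and let it go, pushed the cover shut from its outer face, and pressed it down until it latched. I handed the job in after about 17 s of the 53 s allowed.

- **Button:** force rose to 15 N with no further travel, and the picture after release shows it free and uncovered; I did not measure its height again.
- **Cover:** it was firm at its stop at 17 N, and it stayed flush for more than 1 s after I let go. Its white mark measured z = 0.109 m, against 0.110 m at the start.
- **Rest of the bench:** the other things look unmoved in the last pictures, and the wrist force now reads about zero. The highest wrist force I saw was about 18 N.
- **Failed or disagreed:** the first move call was refused because some row keys were missing, and nothing moved. My button height from the pictures was about 3 mm low (0.082 m against 0.085 m), so I used the given height, and the stop matched it.

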